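# Fit the handwheel to the wire winder

## Robot

A 6-joint arm with a two-finger parallel gripper is mounted at the origin on the work surface. World frame = base frame: x ahead of the robot, y to its left, z up, the work surface at z = 0. Lengths are in m, angles in rad, forces in N, time in s.
With the tool pointing down it reaches from about 0.275 to 0.75 m from the base axis. Payload 10.2 kg.
Tool frame: the origin (TCP) lies at the very end of the fingers, on their centre line; the grasp point (between the pads) lies 19 mm behind it (arm.grip_point_offset is the distance from the TCP to the grasp point, in m); z points along the fingers, y is the direction in which the jaws open and shut (so a half turn about z gives the same grasp; the last joint's range is limited). The gripper opens to 88 mm and grips with 3 to 60 N. Pads are 18 mm wide; open, the fingers measure 123 mm over their backs; the gripper's body (75 mm by 187 mm) begins 45 mm behind the grasp point.
Start: joints at [-1.467, 0.313, 1.498, -0, 1.331, -0.223], TCP at [0.169, -0.497, 0.239] pointing down, gripper open.
Joint ranges: [-2.94, 2.94], [-0.97, 2.17], [0.19, 2.56], [-1.23, 4.37], [0.02, 3.11], [-2.88, 2.88]. Speed limits (rad/s): [2.39, 2.39, 3.01, 3.14, 3.14, 3.14].

## Interface

Orientations are given as a 3x3 rotation matrix whose columns are the frame's x, y, z axes.
In Python, from bench import arm, cams gives the robot as it stands. The module is installed in compiled form; this text tells all that it offers.
- The arm moves only by the tool apply_moves, never from a script. Its argument "steps" is a list that holds one entry, the list of rows, each a list of 7 numbers: the shift along the tool's x, y, z in cm, then the turn, a rotation vector about the tool's x, y, z in degrees, then the opening, from 0 (shut) to 1 (fully open). In form: [[[tx, ty, tz, wx, wy, wz, gripper], ...]]. A call has 1 to 20 rows; each row is the pose to reach, as a shift and turn from the pose measured when the call began, along the tool's axes at that moment; what a row does not reach only later rows make up. A row lasts 1/12 s, in which the tool goes at most 41.7 mm and 7.16 degrees, less where a joint would pass 70% of its speed; a pose out of reach is approached as far as the arm can. A call with a gripper value outside its range is refused whole. The fingers move at their own pace and stop on an object; "grip_force" is the grip in N (left out, the last holds). Time passes only in rows, so rows that repeat a pose let the fingers close. It gives the time, the measured TCP pose, the force and the opening at its end, in the units of the state.
- arm.sense(): the state, without advancing time (a new reading comes with each control period).
- cams.grab_frame(name): name is "scene" or "top" or "wrist"; returns the picture (400x640x3 uint8, red, green, blue); there is no depth.
- cams.camera_params(name): a dict with "vfov" (degrees; the focal length in pixels is half the picture's height over the tangent of half this angle, whatever the lens; pixels are square), "cx", "cy" (the principal point, pixels), "pose" (4x4, takes a point from camera to world coordinates). Camera axes: x right, y down, z forward; pixel columns grow to the right and rows downward; lengths in m; the calibration is good to about 2 mm. The wrist camera is an equidistant fisheye: a pixel r from the principal point sees the ray r / f radians off the axis. A picture is of the moment at which its call begins: read the wrist's pose just before it. camera_params takes no time and is no camera call; for the wrist camera it gives the pose at the moment of the call.
- arm.close_job(): hands the job in, once; it reports no verdict.
Trained networks look in the newest picture that a camera, given by its name, has taken for a name from the list of things; names that differ only in an ending like _2 or _b are one class to them, and where a whole thing is asked for, a point or a joint stands for the part that bears it (a point fixed in the world has none). Each returns a list of dicts, best first, with "conf" (0 to 1); they miss things now and then, are a little off and sometimes report something else, mostly with a low value. They report only what shows in the picture. A call takes as long as a camera call. They do not tell look-alikes from the thing itself.
- cams.search_frame(camera, name): "point" ([column, row] in pixels, amid what is visible of it).
- cams.cut_out(camera, name): "pixels" (400x640 bool, what is visible of it) and "point" ([column, row] in pixels, amid what is visible of it).
- cams.tip_of(camera, name): "point" ([column, row] in pixels: a listed point, or the origin of a listed thing).
The state is a dict: "t": time; "qpos": joint angles; "qvel": joint speeds; "joint_torque": joint torques, N m; "ee_pos": TCP position; "ee_rot": TCP orientation; "force": force on the tool from outside, world axes, zero at the start; "moment": the same for the moment, N m; "opening": finger opening in m.
Only numpy, scipy, OpenCV 4.12 (cv2) and the standard library are available. Lean on these libraries where they do the work, as an engineer would, in place of code of your own. Each camera call takes 0.05 s, during which the arm holds its last target.

## Task

Get the wire winder ready for use: first pull its orange shaft guard out sideways to its stop and leave it there, then put the red handwheel on the six-sided shaft, turning it a little at a time while pressing until it drops on fully home against the leaning face. Let go of it there, and leave the bottle, flask, jar, spool, tape, pliers and screwdriver where they are.

Things in the scene. Friction and masses are not known exactly. Their poses are not given: they have to be found in the camera images.
- winder: Fixed wire winder: dark base 200 x 210 mm, 22 mm thick, with a green head leaning 30 degrees towards its front, the robot's side. Origin on the table under shaft_seat; z up, x to its back. Head: 124 mm up the slope, 196 mm along y (from -132 to +64 mm), 70 mm deep; its top edge is 146 mm above the table.
- shaft_seat (a point): Foot of the shaft: on its axis, in the head's flat face, 115 mm above the table. z = along the shaft, out of the face (30 degrees from vertical); y = level along the face; x = up the slope. Steel hex shaft 44 mm across flats, 20 mm tall from the face. Two 8 mm tall rails run along y at x = -44 and +44 mm.
- pilot_tip (a point): Tip of the brass round cone on the hex shaft, 34 mm from the face; axes as shaft_seat, which do NOT turn with the hexagon. Pilot: 44 mm wide at its foot, 22 at its tip, 14 tall; it centres the wheel. The hexagon stands at any angle, not given: find it by feel or sight. The shaft is braked (1.2 N m): a wheel pressed and turned on it does not carry it round.
- guard (a joint): Travel of the orange sliding guard, in m: 0 = over the shaft, 0.095 = out at its stop, sliding along -y of shaft_seat. It starts between 0 and 0.02. A light spring (up to 2.4 N) draws it back, but its friction (4 N) is stronger, so it stays where it is left; pulling takes about 4 to 7 N.
- guard_fin (a point): Grip point in the middle of the black fin on the guard, 70 mm from the face; axes as shaft_seat. Fin 12 mm thick along y, 36 long along x, from 46 to 86 mm from the face. The guard is a bridge 96 (x) by 52 (y) mm with its underside 41 mm from the face; closed, it covers the shaft; at its stop its near edge is 69 mm from the shaft's axis, clear of the wheel.
- wheel_grip (a point): Middle of the square red grip on the loose handwheel (about 0.3 kg), 69 mm above its underside. Grip 28 x 28 mm, flats square to this point's x and y, from 44 to 92 mm above the underside; z = the wheel's axis, up. Red rim 116 mm across, 35 to 47 mm above the underside; hub 71 mm across corners. At the start it stands on the table, bore down, at any yaw.
- wheel_foot (a point): Centre of the wheel's underside, the mouth of its hex bore (46 mm across flats, 36 deep, open below); axes as wheel_grip, bore flats square to x. It goes on at any of six angles, with about 5 degrees of play each way; otherwise it stops on the hex's corners, 20 mm short of home. Home: this point at shaft_seat, z axes in line.
- bottle: Clear bottle with red cap, 72 mm across, 190 mm tall; origin at the middle of its underside. Leave it.
- jar: Glass jar with yellow lid, 70 mm across, 85 mm tall; origin at the middle of its underside. Leave it.
- spool: Brass wire spool standing on end, 76 mm across, 66 mm tall; origin at the middle of its underside. Leave it.
- flask: Black flask, 68 mm across, 170 mm tall; origin at the middle of its underside. Leave it.
- tape: Brown tape roll lying flat, 96 mm across, 25 mm tall; origin at the middle of its underside. Leave it.
- pliers: Pliers with orange handles lying flat, 170 mm long along x (jaws to +x), 68 mm wide, 16 mm tall; origin on the table under the joint. Leave them.
- screwdriver: Orange screwdriver lying flat along its x, 190 mm long; leave it.
Things that resemble listed ones, but are neither listed nor needed, are in the scene too. What is shaped like the part that bears wheel_grip but blue or turquoise is not meant.

How it is judged:
By the outcome, as a careful person would: the job done as asked, in the order asked, and still so for the second after the job is handed in, with the robot touching nothing.
It also fails if it takes over 67 s, if anything falls off the work surface, if the arm or the gripper's body presses on something with over 40 N, if the wrist force passes 120 N, or if a joint passes its speed limit or range.

## Working session

There is one attempt and no reset: what is moved stays moved. The work goes in short steps, Python scripts to look and compute and a tool call to move; the robot and the scene stay as the last step left them, time stands still between calls to the robot, and variables do not carry over. Pictures are saved under pics/ and viewed, and the job is handed in when it is done.

Besides the shell and the picture viewer there is one more tool, called after ">>>" as name(argument=value, ...), one argument or row to a line, values as JSON. apply_moves: Moves the arm, as the interface text tells. Its arguments: {"type":"object","properties":{"steps":{"type":"array"},"grip_force":{"type":"number"}},"required":["steps"]}

```bash
ls; mkdir -p pics
python3 - <<'E'
from bench import arm, cams
import cv2, numpy as np
s=arm.sense(); print({k:np.round(v,3).tolist() for k,v in s.items()})
for n in ["scene","top","wrist"]:
    im=cams.grab_frame(n); cv2.imwrite(f"pics/{n}0.png",im[:,:,::-1])
    p=cams.camera_params(n); print(n,p["vfov"],p["cx"],p["cy"],np.round(p["pose"],3).tolist())
    for k in ["winder","shaft_seat","pilot_tip","guard_fin","wheel_grip","wheel_foot"]:
        try: print(k,[(np.round(d["point"],1).tolist(),round(d["conf"],2)) for d in cams.tip_of(n,k)][:4])
        except Exception as e: print(k,e)
print(arm.sense()["t"])
E
```

```text
pics
{'t': 0.0, 'qpos': [-1.467, 0.313, 1.498, -0.0, 1.331, -0.223], 'qvel': [-0.0, 0.001, -0.002, 0.001, -0.0, -0.002], 'joint_torque': [-0.0, -40.221, -25.227, 0.069, 0.035, -0.0], 'ee_pos': [0.168, -0.497, 0.238], 'ee_rot': [[0.947, 0.321, -0.0], [0.321, -0.947, 0.001], [0.0, -0.001, -1.0]], 'force': [-0.169, 0.485, 0.959], 'moment': [0.002, 0.023, -0.057], 'opening': 0.088}
scene 45.04970023086176 315.84061753969894 196.44698296331993 [[-0.127, 0.839, -0.529, 1.37], [0.992, 0.105, -0.072, 0.122], [-0.005, -0.534, -0.846, 1.427], [0.0, 0.0, 0.0, 1.0]]
winder [([269.7, 215.5], 0.71), ([214.9, 155.2], 0.18)]
shaft_seat [([261.6, 201.7], 0.56)]
pilot_tip [([264.1, 194.8], 0.76)]
guard_fin [([260.5, 181.6], 0.84)]
wheel_grip [([327.6, 198.1], 0.87), ([400.2, 273.2], 0.78), ([364.4, 227.9], 0.73), ([313.5, 159.5], 0.69)]
wheel_foot [([364.4, 239.3], 0.93), ([315.8, 172.2], 0.72), ([327.0, 210.8], 0.7), ([400.3, 281.7], 0.65)]
top 55.49514104211557 319.89045172456997 192.76355414928307 [[0.025, -0.998, 0.058, 0.5], [-1.0, -0.025, 0.002, 0.028], [-0.0, -0.058, -0.998, 1.274], [0.0, 0.0, 0.0, 1.0]]
winder [([375.3, 188.0], 0.78), ([388.2, 197.0], 0.31)]
shaft_seat [([381.4, 187.0], 0.95)]
pilot_tip [([383.6, 192.0], 0.98), ([466.1, 185.5], 0.32)]
guard_fin [([391.0, 196.1], 0.96)]
wheel_grip [([237.7, 133.6], 0.89), ([329.4, 252.4], 0.81), ([272.7, 177.3], 0.74), ([462.0, 184.1], 0.73)]
wheel_foot [([333.5, 252.6], 0.9), ([240.4, 139.7], 0.89), ([276.8, 182.0], 0.76), ([279.1, 230.0], 0.68)]
wrist 65.70646984690485 323.23305820165507 203.1862199958784 [[0.321, -0.913, -0.252, 0.232], [-0.947, -0.309, -0.086, -0.474], [0.001, 0.267, -0.964, 0.385], [0.0, 0.0, 0.0, 1.0]]
winder []
shaft_seat []
pilot_tip []
guard_fin []
wheel_grip []
wheel_foot []
1.05
```

View pics/scene0.png

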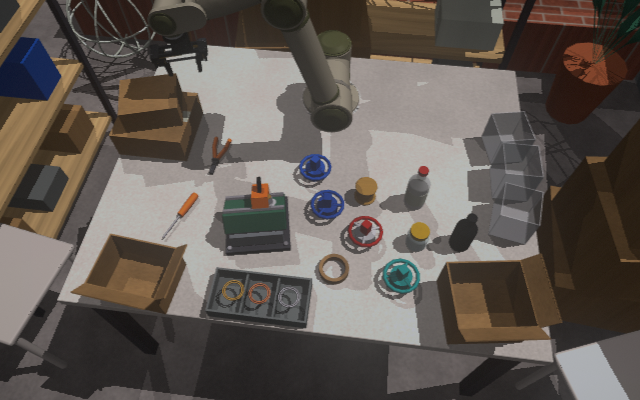

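View pics/top0.png

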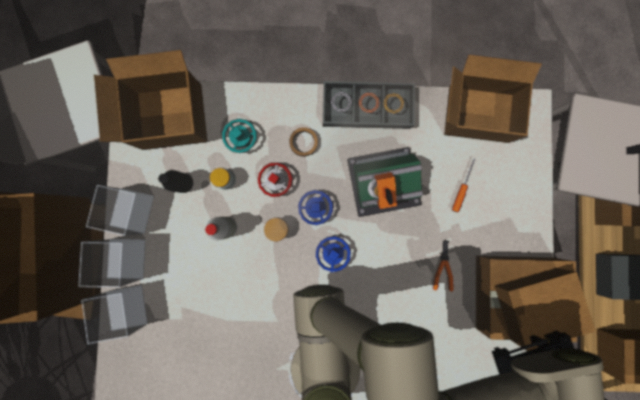

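View pics/wrist0.png

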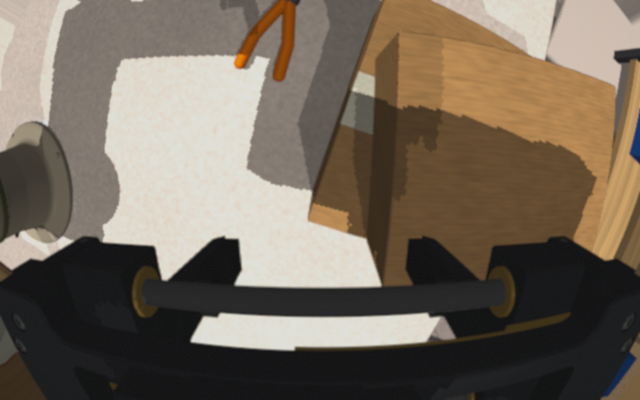

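```bash
cat > h.py <<'E'
import numpy as np, cv2
from bench import arm, cams
def ray(n,px,P=None):
    P=P or cams.camera_params(n); f=200/np.tan(np.radians(P["vfov"]/2)); 
    d=np.array([px[0]-P["cx"],px[1]-P["cy"]])/f
    if n=="wrist":
        r=np.hypot(*d); v=np.array([*(d/r*np.sin(r)),np.cos(r)]) if r>0 else np.array([0,0,1.])
    else: v=np.array([*d,1.]); v/=np.linalg.norm(v)
    T=np.array(P["pose"]); return T[:3,3],T[:3,:3]@v
def proj(n,X,P=None):
    P=P or cams.camera_params(n); f=200/np.tan(np.radians(P["vfov"]/2)); T=np.array(P["pose"])
    p=(np.atleast_2d(X)-T[:3,3])@T[:3,:3]
    if n=="wrist":
        rho=np.hypot(p[:,0],p[:,1]); th=np.arctan2(rho,p[:,2]); k=f*th/np.maximum(rho,1e-9)
        return np.c_[P["cx"]+k*p[:,0],P["cy"]+k*p[:,1]]
    return np.c_[P["cx"]+f*p[:,0]/p[:,2],P["cy"]+f*p[:,1]/p[:,2]]
def tri(*rs):
    A=np.zeros((3,3));b=np.zeros(3)
    for o,d in rs:
        M=np.eye(3)-np.outer(d,d);A+=M;b+=M@o
    x=np.linalg.solve(A,b); return x,[np.linalg.norm((np.eye(3)-np.outer(d,d))@(x-o)) for o,d in rs]
def atz(r,z):
    o,d=r; return o+d*(z-o[2])/d[2]
def winder(x,y,yaw):
    """shaft_seat frame -> R,t"""
    c,s=np.cos(yaw),np.sin(yaw); Rz=np.array([[c,-s,0],[s,c,0],[0,0,1]])
    a=np.radians(30); # z tilted to front (-x)
    R=Rz@np.array([[np.cos(a),0,-np.sin(a)],[0,1,0],[np.sin(a),0,np.cos(a)]])
    return R,np.array([x,y,.115])
E
python3 - <<'E'
from h import *
for k,a,b in [("seat",(381.4,187.0),(261.6,201.7)),("tip",(383.6,192),(264.1,194.8)),("fin",(391,196.1),(260.5,181.6)),("grip",(272.7,177.3),(364.4,227.9)),("foot",(276.8,182),(364.4,239.3))]:
    print(k,tri(ray("top",a),ray("scene",b)))
for n,c in [("top0",(335,120,110,110)),("scene0",(210,150,100,110)),("top0",(240,145,70,70)),("scene0",(330,195,70,60))]:
    im=cv2.imread(f"pics/{n}.png");x,y,w,h=c
    cv2.imwrite(f"pics/z_{n}_{x}.png",cv2.resize(im[y:y+h,x:x+w],None,fx=5,fy=5,interpolation=cv2.INTER_CUBIC))
E
```

```text
seat (array([ 0.58980833, -0.15857111,  0.11305839]), [np.float64(0.0009057996685241374), np.float64(0.0009057996685241615)])
tip (array([ 0.57313848, -0.15734631,  0.12979772]), [np.float64(0.004451137668970972), np.float64(0.0044511376689709645)])
fin (array([ 0.55841095, -0.168253  ,  0.18204198]), [np.float64(0.006276439322290538), np.float64(0.006276439322290431)])
grip (array([0.61621032, 0.17907292, 0.06379829]), [np.float64(0.003235861389407071), np.float64(0.003235861389407042)])
foot (array([ 0.60878855,  0.18123863, -0.03038207]), [np.float64(0.0015932130523817084), np.float64(0.0015932130523817157)])
```

```bash
python3 -c "
import cv2,numpy as np
a=cv2.imread('pics/z_top0_335.png');b=cv2.imread('pics/z_scene0_210.png')
b=cv2.resize(b,None,fx=.5,fy=.5) if 0 else b
h=max(a.shape[0],b.shape[0])
def p(i):return cv2.copyMakeBorder(i,0,h-i.shape[0],0,0,cv2.BORDER_CONSTANT)
c=np.hstack([p(a),p(b)]);cv2.imwrite('pics/c1.png',cv2.resize(c,None,fx=.75,fy=.75))
print(c.shape)"
```

```text
(550, 1050, 3)
```

View pics/c1.png

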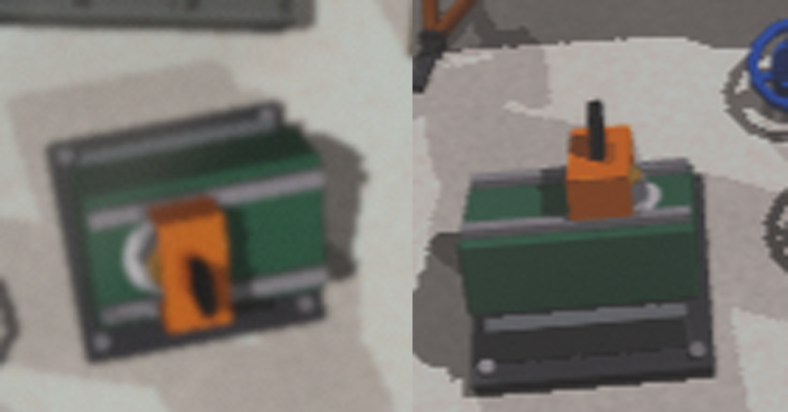

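```bash
cat >> h.py <<'E'
from scipy.spatial.transform import Rotation as Ro
def rel(Rt,pt):
    s=arm.sense(); R0=np.array(s["ee_rot"]);p0=np.array(s["ee_pos"])
    return np.round(np.r_[R0.T@(pt-p0)*100, Ro.from_matrix(R0.T@Rt).as_rotvec(degrees=True)],2).tolist()
def tool(Rw): return np.c_[Rw[:,0],-Rw[:,1],-Rw[:,2]]
E
python3 - <<'E'
from h import *
R,t=winder(.590,-.158,np.radians(9.2))
print(np.round(R,3).tolist()); print(rel(tool(R),t+R@[0,-.015,.17]))
E
```

```text
[[0.855, -0.16, -0.494], [0.138, 0.987, -0.08], [0.5, 0.0, 0.866]]
[42.18, -18.52, -2.35, -2.49, 29.93, 9.31]
```

>>> apply_moves(
  steps=[
    [[3, -1.3, -0.5, 0, 2, 0.7, 0.6], [6, -2.6, -1, -0.3, 4, 1.3, 0.6], [10, -4.4, -2, -0.5, 7, 2.2, 0.6], [14, -6.2, -2.3, -0.8, 10, 3.1, 0.6], [18, -7.9, -2.3, -1, 13, 4, 0.6], [22, -9.7, -2.3, -1.3, 16, 5, 0.6], [26, -11.4, -2.3, -1.6, 18.5, 5.8, 0.6], [30, -13.2, -2.3, -1.8, 21.4, 6.6, 0.6], [34, -15, -2.3, -2, 24.2, 7.5, 0.6], [38, -16.8, -2.3, -2.3, 27, 8.4, 0.6], [42.2, -18.5, -2.3, -2.5, 29.9, 9.3, 0.6], [42.2, -18.5, -2.3, -2.5, 29.9, 9.3, 0.6], [42.2, -18.5, -2.3, -2.5, 29.9, 9.3, 0.6], [42.2, -18.5, -2.3, -2.5, 29.9, 9.3, 0.6]],
  ],
)

```text
t: 2.22
ee_pos: [0.509, -0.1859, 0.2617]
ee_rot: [[0.855, 0.162, 0.493], [0.141, -0.987, 0.081], [0.499, 0.0, -0.866]]
force: [0.2, -0.8, 0.3]
opening: 0.0528
```

Run:
```python
from h import *
s=arm.sense(); print(s["t"],np.round(s["ee_pos"],4),np.round(s["qpos"],2),np.round(s["force"],1))
R,t=winder(.590,-.158,np.radians(9.2))
print(rel(tool(R),t+R@[0,-.015,.17]))
P=cams.camera_params("wrist")
im=cams.grab_frame("wrist"); cv2.imwrite("pics/w1.png",im[:,:,::-1])
for k in ["winder","shaft_seat","pilot_tip","guard_fin"]:
    print(k,[(np.round(d["point"],1).tolist(),round(d["conf"],2)) for d in cams.tip_of("wrist",k)][:4])
    
for k,v in dict(seat=[0,0,0],tip=[0,0,.034],fin=[0,-.015,.07]).items(): print(k,proj("wrist",t+R@v,P))
```

```text
2.2167 [ 0.509  -0.1859  0.2617] [-0.76  0.13  1.76  0.5   0.98  0.43] [ 0.2 -0.8  0.3]
[-0.02, 0.04, -0.08, -0.05, 0.05, 0.12]
winder [([308.3, 211.2], 0.94)]
shaft_seat []
pilot_tip [([299.3, 193.7], 0.68), ([188.1, 102.0], 0.45)]
guard_fin [([310.9, 202.0], 0.73)]
seat [[310.30707254 184.92599804]]
tip [[308.83117293 192.56481674]]
fin [[325.09744591 202.85567801]]
```

View pics/w1.png

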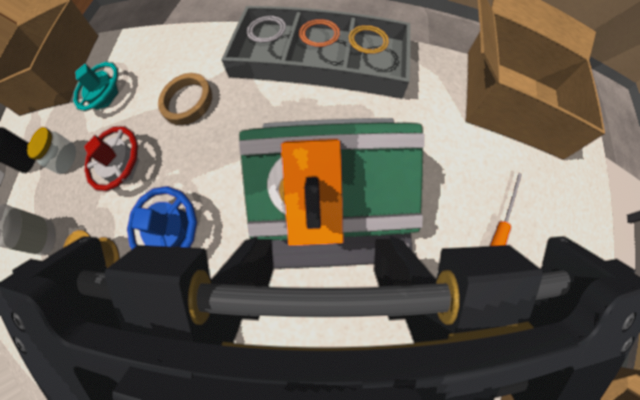

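Run:
```python
from h import *
im=cv2.imread("pics/w1.png")
P=cams.camera_params("wrist")
R,t=winder(.590,-.158,np.radians(9.2))
z=4; c=cv2.resize(im[110:260,230:430],None,fx=z,fy=z,interpolation=cv2.INTER_CUBIC)
for X in (-.044,.044):
    for Y in (-.132,.064):
        u=proj("wrist",t+R@[X,Y,.008],P)[0]; print(X,Y,u)
        cv2.circle(c,tuple(int(v) for v in ((u[0]-230)*z,(u[1]-110)*z)),4,(255,0,255),-1)
cv2.imwrite("pics/w1z.png",c)
```

```text
-0.044 -0.132 [429.36185424 225.52903673]
-0.044 0.064 [249.55036448 226.25859148]
0.044 -0.132 [435.71767628 145.10607038]
0.044 0.064 [244.81597491 143.90830153]
```

View pics/w1z.png

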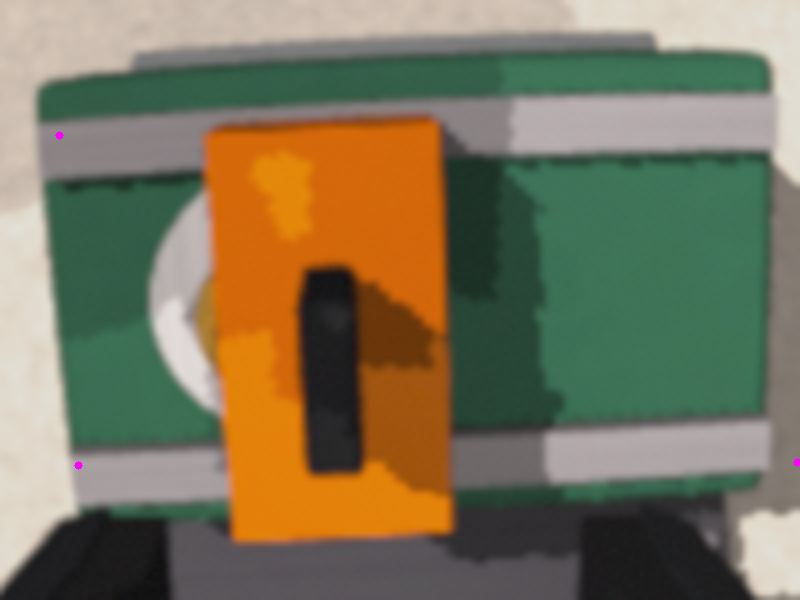

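Run:
```python
from h import *
from scipy.optimize import least_squares
P=cams.camera_params("wrist")
M=[(.044,.064,239.7,147.5),(.044,-.132,423.8,141),(-.044,.064,248.8,228.7),(-.044,-.132,422,222)]
def f(p,extra=True):
    R,t=winder(*p[:3]); 
    return np.concatenate([proj("wrist",t+R@[X,Y+(0 if len(p)<4 else p[3]*np.sign(Y-(-.034))),.008],P)[0]-[u,v] for X,Y,u,v in M])
for p0 in ([.59,-.158,.16],[.59,-.158,.16,0]):
    r=least_squares(f,p0); print(r.x,np.degrees(r.x[2]),np.round(r.fun,1))
    R,t=winder(*r.x[:3])
    o,d=ray("wrist",(312.5,202.5),P); o=R.T@(o-t);d=R.T@d
    for z in (.07,.086): print("fin",z,o+d*(z-o[2])/d[2])
    print("tip top/scene", proj("top",t+R@[0,0,0]),proj("scene",t+R@[0,0,0]))
# guard edges
    for nm,px in dict(left=(270+12,190),right=(230+111,190)).items(): 
        o,d=ray("wrist",px,P); o=R.T@(o-t);d=R.T@d; print(nm,o+d*(.046-o[2])/d[2])
```

```text
[ 0.58832832 -0.15149596  0.20306014] 11.634489060912678 [-2.8 -0.3  4.  -0.5 -3.7  0.5  2.8 -0.9]
fin 0.07 [-0.00048203 -0.01155075  0.07      ]
fin 0.086 [ 0.00389243 -0.01192138  0.086     ]
tip top/scene [[379.47980853 187.35814645]] [[264.08435171 201.25869237]]
left [0.00578333 0.01584849 0.046     ]
right [ 0.00345062 -0.03705786  0.046     ]
[ 0.5879163  -0.15134632  0.20254349 -0.00377637] 11.604887200831833 [ 0.5 -0.3  0.5 -0.2 -0.6  0.7 -0.5 -0.3]
fin 0.07 [-0.00010153 -0.01180292  0.07      ]
fin 0.086 [ 0.00427312 -0.01217573  0.086     ]
tip top/scene [[379.42866322 187.49132384]] [[264.15403658 201.15486853]]
left [0.00614097 0.01558732 0.046     ]
right [ 0.0038367  -0.03728329  0.046     ]
```

```bash
cat >> h.py <<'E'
WR,Wt=winder(.5879,-.1513,np.radians(11.6))
E
python3 - <<'E'
from h import *
print(rel(tool(WR),Wt+WR@[0,-.0115,.10])); print(rel(tool(WR),Wt+WR@[0,-.0115,.054]))
E
```

```text
[0.01, -0.95, 6.95, 1.26, 0.03, -2.14]
[0.01, -1.05, 11.55, 1.26, 0.03, -2.14]
```

>>> apply_moves(
  steps=[
    [[0, -0.5, 3, 0.6, 0, -1.1, 0.5], [0, -0.9, 5, 1.3, 0, -2.1, 0.5], [0, -1, 7.5, 1.3, 0, -2.1, 0.5], [0, -1, 9.5, 1.3, 0, -2.1, 0.5], [0, -1.05, 11, 1.3, 0, -2.1, 0.5], [0, -1.05, 11.5, 1.3, 0, -2.1, 0.5], [0, -1.05, 11.5, 1.3, 0, -2.1, 0.5]],
  ],
)

```text
t: 3.05
ee_pos: [0.5631, -0.1684, 0.1613]
ee_rot: [[0.85, 0.2, 0.488], [0.173, -0.98, 0.102], [0.498, -0.002, -0.867]]
force: [-0.2, 0.7, -0.4]
opening: 0.0438
```

Run:
```python
from h import *
s=arm.sense(); print(s["t"],np.round(WR.T@(np.array(s["ee_pos"])-Wt),4),np.round(s["force"],1))
im=cams.grab_frame("wrist"); cv2.imwrite("pics/w2.png",im[:,:,::-1])
```

```text
3.05 [-0.0009 -0.0117  0.0539] [-0.2  0.7 -0.4]
```

View pics/w2.png

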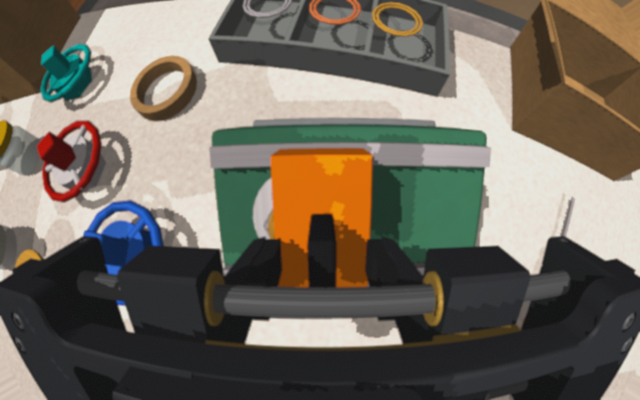

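The fin (about col 322, row 235) sits centred between the open fingers (cols 270 and 378). I close the gripper on it.

>>> apply_moves(
  steps=[
    [[0, 0, 0, 0, 0, 0, 0], [0, 0, 0, 0, 0, 0, 0], [0, 0, 0, 0, 0, 0, 0], [0, 0, 0, 0, 0, 0, 0], [0, 0, 0, 0, 0, 0, 0], [0, 0, 0, 0, 0, 0, 0]],
  ],
  grip_force=25,
)

```text
t: 3.6
ee_pos: [0.5631, -0.1685, 0.1627]
ee_rot: [[0.849, 0.201, 0.489], [0.173, -0.98, 0.101], [0.5, -0.001, -0.866]]
force: [-3.6, 0.4, 3.1]
opening: 0.0122
```

>>> apply_moves(
  steps=[
    [[0, 0.6, 0, 0, 0, 0, 0], [0, 1.4, 0, 0, 0, 0, 0], [0, 2.4, 0, 0, 0, 0, 0], [0, 3.4, 0, 0, 0, 0, 0], [0, 4.4, 0, 0, 0, 0, 0], [0, 5.4, 0, 0, 0, 0, 0], [0, 6.4, 0, 0, 0, 0, 0], [0, 7.2, 0, 0, 0, 0, 0], [0, 7.7, 0, 0, 0, 0, 0], [0, 8, 0, 0, 0, 0, 0], [0, 8, 0, 0, 0, 0, 0]],
  ],
)

```text
t: 4.52
ee_pos: [0.5799, -0.2469, 0.1627]
ee_rot: [[0.848, 0.201, 0.49], [0.173, -0.98, 0.102], [0.501, -0.002, -0.866]]
force: [7.0, 4.4, -0.5]
opening: 0.0117
```

```bash
cat > st.py <<'E'
from h import *
s=arm.sense(); R0=np.array(s["ee_rot"])
print("t",round(s["t"],2),"tcp in seat",np.round(WR.T@(np.array(s["ee_pos"])-Wt),4),"F seat",np.round(WR.T@np.array(s["force"]),1),"M",np.round(WR.T@np.array(s["moment"]),2),"open",s["opening"])
E
python3 st.py
```

```text
t 4.52 tcp in seat [ 0.0004 -0.092   0.0548] F seat [ 6.5  2.9 -4.4] M [ 0.41 -0.66  0.18] open 0.011683430255894732
```

>>> apply_moves(
  steps=[
    [[0, 0.2, 0, 0, 0, 0, 0], [0, 0.4, 0, 0, 0, 0, 0], [0, 0.6, 0, 0, 0, 0, 0], [0, 0.6, 0, 0, 0, 0, 0]],
  ],
)

```text
t: 4.85
ee_pos: [0.5805, -0.2491, 0.1626]
ee_rot: [[0.849, 0.207, 0.487], [0.174, -0.978, 0.112], [0.5, -0.01, -0.866]]
force: [-9.9, 19.9, 12.5]
opening: 0.0117
```

```bash
python3 st.py
```

```text
t 4.85 tcp in seat [ 0.0005 -0.0943  0.0546] F seat [ 1.3 21.5 13.7] M [3.38 0.1  0.14] open 0.011737036250046424
```

>>> apply_moves(
  steps=[
    [[0, 0.05, 0, 0, 0, 0, 0], [0, 0.05, 0, 0, 0, 0, 0.45], [0, 0.05, 0, 0, 0, 0, 0.45], [0, 0.05, 0, 0, 0, 0, 0.45], [0, 0.05, 0, 0, 0, 0, 0.45], [0, 0.05, -2, 0, 0, 0, 0.45], [0, 0.05, -5, 0, 0, 0, 0.45], [0, 0, -8, 0, 0, 0, 0.45], [0, -2, -11, 0, 0, 0, 0.45], [0, -5, -13, 0, 0, 0, 0.45], [0, -8, -15, 0, 0, 0, 0.45], [0, -9.5, -16, 0, 0, 0, 0.45], [0, -9.5, -16, 0, 0, 0, 0.45], [0, -9.5, -16, 0, 0, 0, 0.45]],
  ],
)

```text
t: 6.02
ee_pos: [0.4831, -0.1743, 0.3026]
ee_rot: [[0.848, 0.207, 0.488], [0.175, -0.978, 0.111], [0.5, -0.009, -0.866]]
force: [-0.1, -0.1, -1.4]
opening: 0.0396
```

```bash
python3 st.py
python3 - <<'E'
from h import *
P=cams.camera_params("wrist")
im=cams.grab_frame("wrist"); cv2.imwrite("pics/w3.png",im[:,:,::-1])
E
```

```text
t 6.02 tcp in seat [ 0.0009 -0.0014  0.2161] F seat [-0.8 -0.  -1.2] M [-0.01  0.23 -0.  ] open 0.03956038786627885
```

View pics/w3.png

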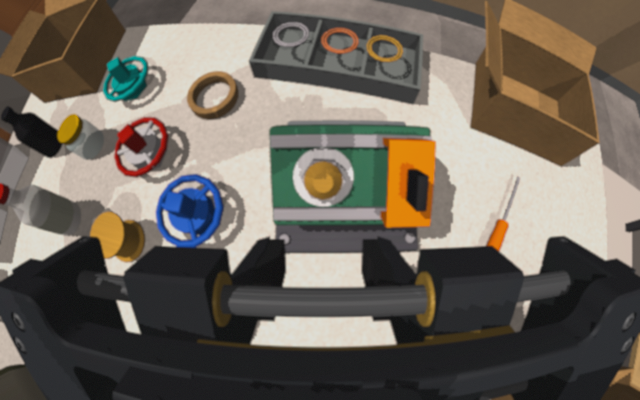

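Run:
```python
from h import *
from scipy.optimize import least_squares
P=cams.camera_params("wrist")
im=cv2.imread("pics/w3.png")
z=8; x0,y0=280,140
c=cv2.resize(im[y0:y0+75,x0:x0+95],None,fx=z,fy=z,interpolation=cv2.INTER_CUBIC)
for rad,h,col in [(.011,.034,(255,0,0)),(.022,.020,(255,0,255)),(.0254,.020,(0,255,0))]:
    a=np.linspace(0,2*np.pi,25)
    for u in proj("wrist",Wt+(WR@np.c_[rad*np.cos(a),rad*np.sin(a),a*0+h].T).T,P): cv2.circle(c,tuple(int(v) for v in (u-[x0,y0])*z),2,col,-1)
cv2.imwrite("pics/w3z.png",c)
c2=cv2.resize(im[105:190,90:190],None,fx=7,fy=7,interpolation=cv2.INTER_CUBIC); cv2.imwrite("pics/w3w.png",c2)
# refit with new measures later
```

```text
(no output)
```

View pics/w3z.png

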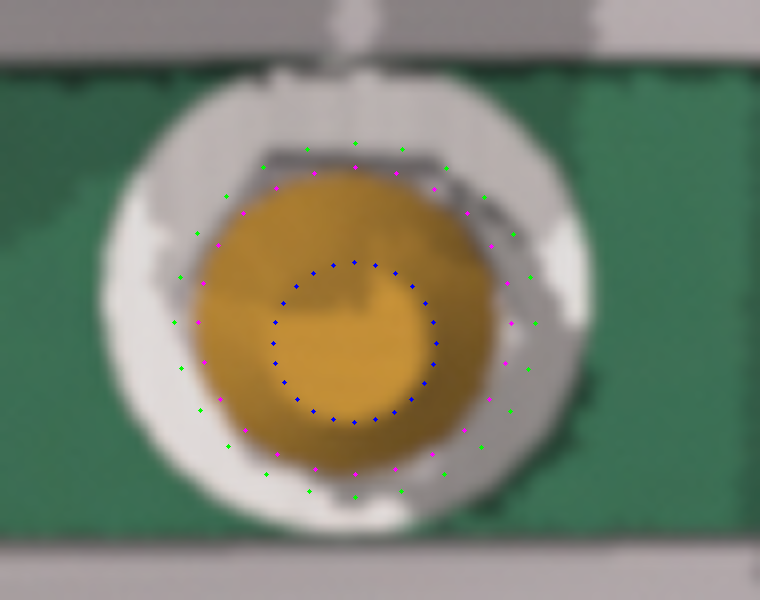

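View pics/w3w.png

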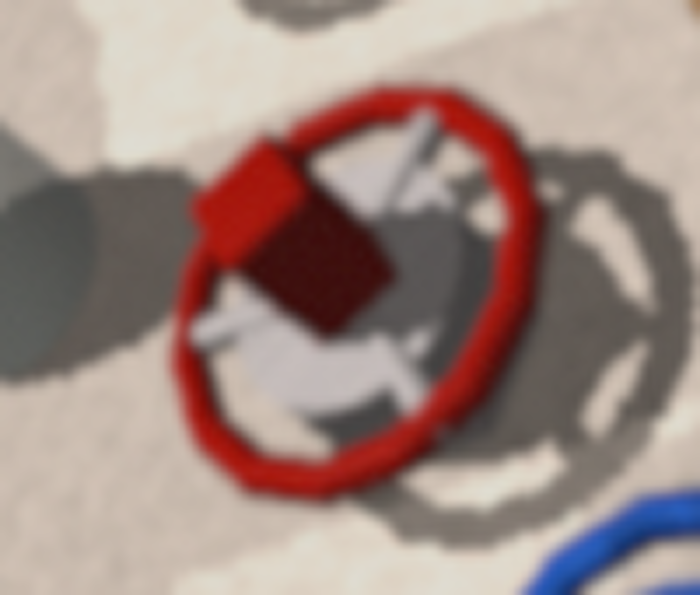

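```bash
sed -i 's/^WR,Wt=.*/WR,Wt=winder(.5879-.0002,-.1513+.0008,np.radians(11.6))/' h.py
python3 - <<'E'
from h import *
cams.grab_frame("top");cams.grab_frame("scene")
for k,h in [("bottle",0),("jar",0),("flask",0),("spool",0),("tape",0)]:
    for n in ("top","scene"):
        r=cams.tip_of(n,k)[:2]
        print(k,n,[(np.round(atz(ray(n,d["point"]),h)[:2],3).tolist(),round(d["conf"],2)) for d in r])
# wrist view w3 wheel measurements
P=cams.camera_params("wrist")
off=np.array([90,105.]); 
top=[(272,140),(308,190),(235,268),(195,208)]
c=np.array([atz(ray("wrist",np.array(p)/7+off,P),.092)[:2] for p in top]); print(c,c.mean(0))
for i in range(4):
    d=c[(i+1)%4]-c[i]; print(np.linalg.norm(d),np.degrees(np.arctan2(d[1],d[0]))%90)
E
```

```text
bottle top [([0.446, 0.343], 0.63), ([0.585, -0.169], 0.55)]
bottle scene [([0.448, 0.347], 0.97), ([0.564, 0.182], 0.69)]
jar top [([0.614, 0.341], 0.71)]
jar scene [([0.611, 0.345], 0.87)]
flask top [([0.602, 0.488], 0.9)]
flask scene [([0.612, 0.481], 0.64)]
spool top [([0.441, 0.159], 0.86)]
spool scene [([0.446, 0.172], 0.65)]
tape top [([0.753, 0.087], 0.56)]
tape scene [([0.75, 0.093], 0.91)]
[[0.62499098 0.17736848]
 [0.61393535 0.15978945]
 [0.59297411 0.17230948]
 [0.60584552 0.19276542]] [0.60943649 0.17555821]
0.020766550593602266 57.83379363226433
0.024415661738709016 59.15035060752345
0.024168544070557595 57.820825497485
0.024568560728443822 51.193477010229124
```

Run:
```python
from h import *
def down(yaw):
    c,s=np.cos(np.radians(yaw)),np.sin(np.radians(yaw)); return np.array([[c,s,0],[s,-c,0],[0,0,-1]])
print(rel(down(-33),np.array([.611,.177,.21])))
```

```text
[12.37, -31.61, 18.14, -12.29, -28.18, 43.73]
```

>>> apply_moves(
  steps=[
    [[0.5, -2, 0, -0.5, -1, 2, 0.7], [1.5, -5, 1, -2, -4, 6, 0.7], [2.8, -8, 3, -3, -7, 11, 0.7], [4, -11.5, 5, -4.5, -10, 16, 0.7], [5.5, -15, 7, -6, -13, 21, 0.7], [7, -18.5, 9, -7.5, -16, 26, 0.7], [8.5, -22, 11.5, -9, -19.5, 31, 0.7], [10, -25.5, 14, -10, -23, 36, 0.7], [11.2, -29, 16.2, -11.2, -26, 40, 0.7], [12.4, -31.6, 18.1, -12.3, -28.2, 43.7, 0.7], [12.4, -31.6, 18.1, -12.3, -28.2, 43.7, 0.7], [12.4, -31.6, 18.1, -12.3, -28.2, 43.7, 0.7], [12.4, -31.6, 18.1, -12.3, -28.2, 43.7, 0.7]],
  ],
)

```text
t: 7.75
ee_pos: [0.6111, 0.1814, 0.2072]
ee_rot: [[0.841, -0.541, -0.004], [-0.541, -0.841, 0.0], [-0.004, 0.002, -1.0]]
force: [-0.2, -0.3, -0.8]
opening: 0.0617
```

Run:
```python
from h import *
s=arm.sense(); print(s["t"],np.round(s["ee_pos"],4),np.round(s["ee_rot"],3).tolist(),np.round(s["qpos"],2),s["opening"])
im=cams.grab_frame("wrist"); cv2.imwrite("pics/w4.png",im[:,:,::-1])
for k in ["wheel_grip","wheel_foot"]:
    print(k,[(np.round(d["point"],1).tolist(),round(d["conf"],2)) for d in cams.tip_of("wrist",k)][:4])
```

```text
7.75 [0.6111 0.1814 0.2072] [[0.841, -0.541, -0.004], [-0.541, -0.841, 0.0], [-0.004, 0.002, -1.0]] [0.1  0.59 1.16 0.   1.39 2.25] 0.06167996591985805
wheel_grip [([479.7, 196.4], 0.96), ([322.5, 192.3], 0.93), ([550.3, 260.2], 0.82), ([150.7, 140.5], 0.76)]
wheel_foot [([454.1, 180.9], 0.76), ([522.5, 240.7], 0.7), ([176.8, 137.0], 0.6), ([396.7, 274.7], 0.44)]
```

View pics/w4.png

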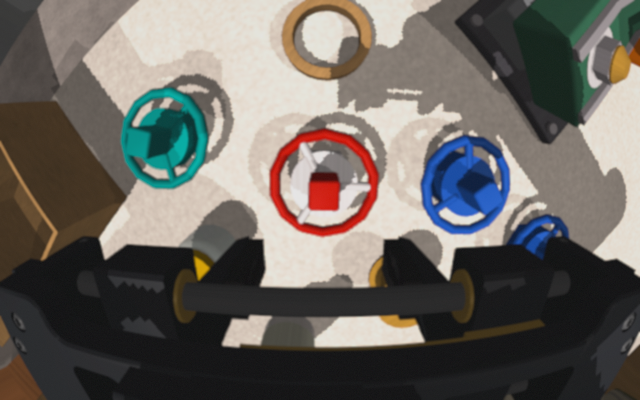

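Run:
```python
from h import *
im=cv2.imread("pics/w4.png")
cv2.imwrite("pics/w4z.png",cv2.resize(im[120:245,262:388],None,fx=6,fy=6,interpolation=cv2.INTER_CUBIC)[:600])
```

```text
(no output)
```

View pics/w4z.png

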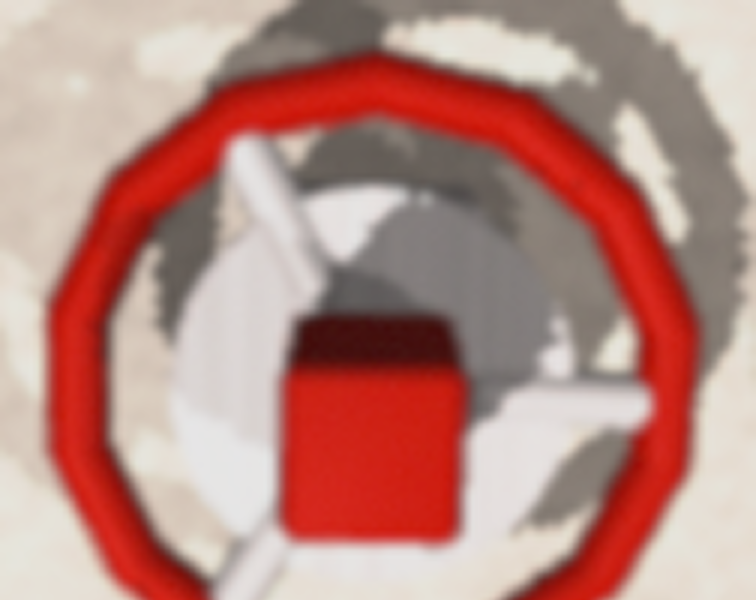

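Run:
```python
from h import *
P=cams.camera_params("wrist"); off=np.array([262,120.])
for top in ([(281,368),(467,368),(461,544),(282,540)],):
  for z in (.092,):
    c=np.array([atz(ray("wrist",np.array(p)/6+off,P),z)[:2] for p in top]); print(c.round(4).tolist(),c.mean(0))
    for i in range(4):
        d=c[(i+1)%4]-c[i]; print(np.linalg.norm(d),np.degrees(np.arctan2(d[1],d[0]))%90)
# rim: circle centre at z=.041, outer extents
pts=[(46,370),(698,370)]; print([atz(ray("wrist",np.array(p)/6+off,P),.041)[:2] for p in pts])
s=arm.sense();R=np.array(s["ee_rot"]); g=c.mean(0)
print("rim in px rows")
im=cv2.imread("pics/w4.png"); b,gg,r=[im[:,:,i].astype(int) for i in range(3)]
m=((r>120)&(gg<70)&(b<70)).astype(np.uint8); m[:,:262]=0;m[:,390:]=0;m[245:]=0
cs,_=cv2.findContours(m,cv2.RETR_EXTERNAL,cv2.CHAIN_APPROX_NONE); ct=max(cs,key=cv2.contourArea)[:,0,:]
w=np.array([atz(ray("wrist",p,P),.042)[:2] for p in ct]); print(cv2.minEnclosingCircle(w.astype(np.float32)), cv2.fitEllipse((w*1000).astype(np.float32)))
yaw=np.degrees(np.arctan2(R[1,0],R[0,0]));print(yaw)
```

```text
[[0.6293, 0.1796], [0.6146, 0.157], [0.5925, 0.172], [0.6075, 0.1939]] [0.6109732  0.17563309]
0.02699390638489603 57.00765860311415
0.026671993628202138 55.87145661658903
0.026620502926727865 55.64743714443568
0.026035249488608535 56.6820003714064
[array([0.64426132, 0.22177134]), array([0.58220096, 0.12618984])]
rim in px rows
((0.6115118265151978, 0.17533932626247406), 0.057406388223171234) ((611.5484008789062, 175.6034393310547), (111.48316192626953, 111.75928497314453), 171.22828674316406)
-32.97498873730355
```

```bash
cat >> h.py <<'E'
def down(yaw):
    c,s=np.cos(np.radians(yaw)),np.sin(np.radians(yaw)); return np.array([[c,s,0],[s,-c,0],[0,0,-1]])
E
python3 - <<'E'
from h import *
print(rel(down(-33.7),np.array([.6112,.1755,.054])))
E
```

```text
[0.07, 0.07, 15.66, 0.04, -0.0, 0.73]
```

>>> apply_moves(
  steps=[
    [[0.05, 0.05, 3, 0, 0, 0.7, 0.7], [0.05, 0.05, 6, 0, 0, 0.7, 0.7], [0.05, 0.05, 9, 0, 0, 0.7, 0.7], [0.05, 0.05, 12, 0, 0, 0.7, 0.7], [0.05, 0.05, 14, 0, 0, 0.7, 0.7], [0.05, 0.05, 15.2, 0, 0, 0.7, 0.7], [0.05, 0.05, 15.6, 0, 0, 0.7, 0.7], [0.05, 0.05, 15.6, 0, 0, 0.7, 0.7]],
  ],
)

```text
t: 8.57
ee_pos: [0.6113, 0.175, 0.055]
ee_rot: [[0.832, -0.555, -0.0], [-0.555, -0.832, -0.001], [0.0, 0.001, -1.0]]
force: [0.3, 0.3, 0.4]
opening: 0.0614
```

Run:
```python
from h import *
s=arm.sense(); print(s["t"],np.round(s["ee_pos"],4),np.round(s["force"],1))
print(rel(down(-33.7),np.array([.6112,.1755,.054])))
im=cams.grab_frame("wrist"); cv2.imwrite("pics/w5.png",im[:,:,::-1])
```

```text
8.5667 [0.6113 0.175  0.055 ] [0.3 0.3 0.4]
[-0.03, -0.03, 0.1, 0.03, -0.01, -0.03]
```

View pics/w5.png

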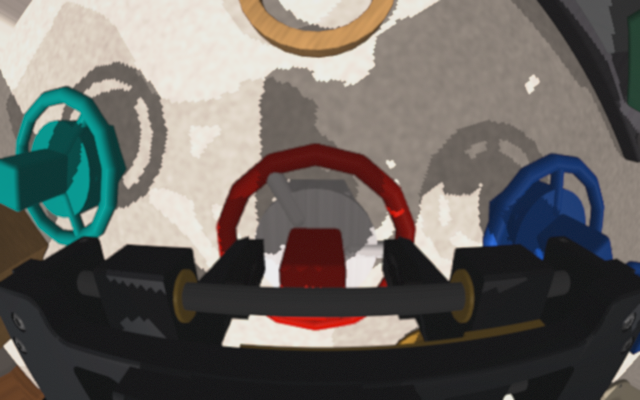

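>>> apply_moves(
  steps=[
    [[0, 0, 0, 0, 0, 0, 0], [0, 0, 0, 0, 0, 0, 0], [0, 0, 0, 0, 0, 0, 0], [0, 0, 0, 0, 0, 0, 0], [0, 0, 0, 0, 0, 0, 0], [0, 0, 0, 0, 0, 0, 0], [0, 0, -1, 0, 0, 0, 0], [0, 0, -3, 0, 0, 0, 0], [0, 0, -6, 0, 0, 0, 0], [0, 0, -9, 0, 0, 0, 0], [0, 0, -12, 0, 0, 0, 0], [0, 0, -12, 0, 0, 0, 0]],
  ],
  grip_force=45,
)

```text
t: 9.62
ee_pos: [0.6133, 0.1754, 0.1822]
ee_rot: [[0.832, -0.555, 0.01], [-0.555, -0.832, 0.0], [0.009, -0.006, -1.0]]
force: [1.2, -0.3, -3.0]
opening: 0.0278
```

Run:
```python
from h import *
s=arm.sense(); print(s["t"],np.round(s["ee_pos"],4),np.round(s["force"],1),s["opening"],np.round(s["qpos"],2))
im=cams.grab_frame("wrist"); cv2.imwrite("pics/w6.png",im[:,:,::-1])
```

```text
9.6167 [0.6133 0.1754 0.1822] [ 1.2 -0.3 -3. ] 0.027789164975469623 [ 0.1   0.6   1.21 -0.    1.32  2.25]
```

View pics/w6.png

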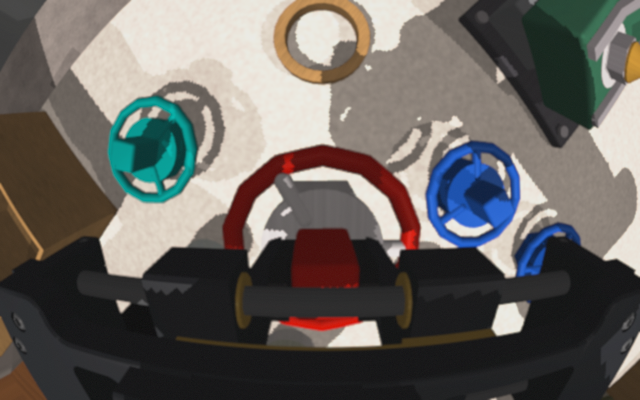

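Run:
```python
from h import *
im=cv2.imread("pics/w6.png")
c=cv2.resize(im[140:270,220:430],None,fx=3.8,fy=3.8,interpolation=cv2.INTER_CUBIC)
cv2.imwrite("pics/w6z.png",np.clip(c.astype(float)*1.6,0,255).astype(np.uint8))
```

```text
(no output)
```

View pics/w6z.png

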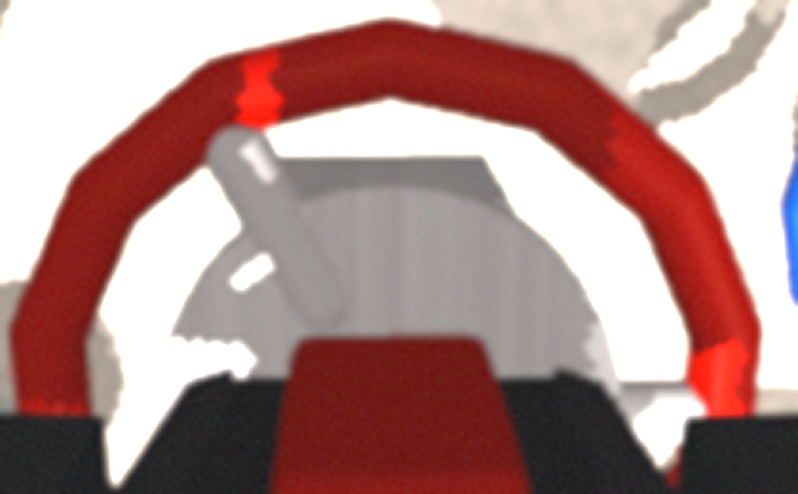

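```bash
cat >> h.py <<'E'
def on(th,foot,off=.0545,x=0,y=0):
    c,s=np.cos(np.radians(th)),np.sin(np.radians(th)); Q=WR@np.array([[c,-s,0],[s,c,0],[0,0,1]])
    return tool(Q), Wt+WR@[x,y,foot+off]
E
python3 - <<'E'
from h import *
print(rel(*on(-2.7,.12)))
E
```

```text
[9.94, 34.64, -8.81, 12.43, 27.69, -41.61]
```

>>> apply_moves(
  steps=[
    [[0, 0.5, -2.5, 0, 0, -1, 0], [0.3, 2.5, -5, 0.5, 1, -4, 0], [1.2, 5.5, -6.5, 1.8, 4, -8, 0], [2.2, 8.5, -7.5, 3, 7, -12, 0], [3.2, 11.5, -8.3, 4.3, 10, -16, 0], [4.2, 15, -8.8, 5.6, 13, -20, 0], [5.3, 18.5, -8.8, 7, 16, -24, 0], [6.3, 22, -8.8, 8.2, 19, -28, 0], [7.3, 25.5, -8.8, 9.4, 21.5, -32, 0], [8.4, 29, -8.8, 10.5, 24, -36, 0], [9.3, 32.3, -8.8, 11.6, 26.2, -39.3, 0], [9.9, 34.6, -8.8, 12.4, 27.7, -41.6, 0], [9.9, 34.6, -8.8, 12.4, 27.7, -41.6, 0], [9.9, 34.6, -8.8, 12.4, 27.7, -41.6, 0], [9.9, 34.6, -8.8, 12.4, 27.7, -41.6, 0]],
  ],
)

```text
t: 10.92
ee_pos: [0.5012, -0.1676, 0.2641]
ee_rot: [[0.859, 0.158, 0.487], [0.125, -0.987, 0.101], [0.497, -0.026, -0.868]]
force: [0.2, 0.7, -3.4]
opening: 0.0276
```

```bash
python3 st.py
python3 - <<'E'
from h import *
print(rel(*on(-2.7,.12))); print(np.round(arm.sense()["qpos"],2))
im=cams.grab_frame("wrist"); cv2.imwrite("pics/w7.png",im[:,:,::-1])
im=cams.grab_frame("scene"); cv2.imwrite("pics/s7.png",cv2.resize(im[130:280,180:400,::-1],None,fx=3.5,fy=3.5))
E
```

```text
t 10.92 tcp in seat [-0.0018  0.0006  0.1732] F seat [-1.4  0.6 -3.1] M [0.03 0.55 0.01] open 0.027594631695653318
[0.18, 0.05, -0.13, -0.06, 0.18, -0.21]
[-0.74  0.1   1.78  0.5   1.    0.45]
```

View pics/w7.png

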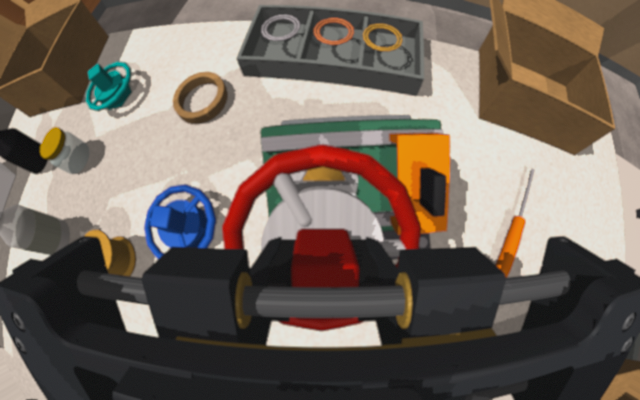

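View pics/s7.png

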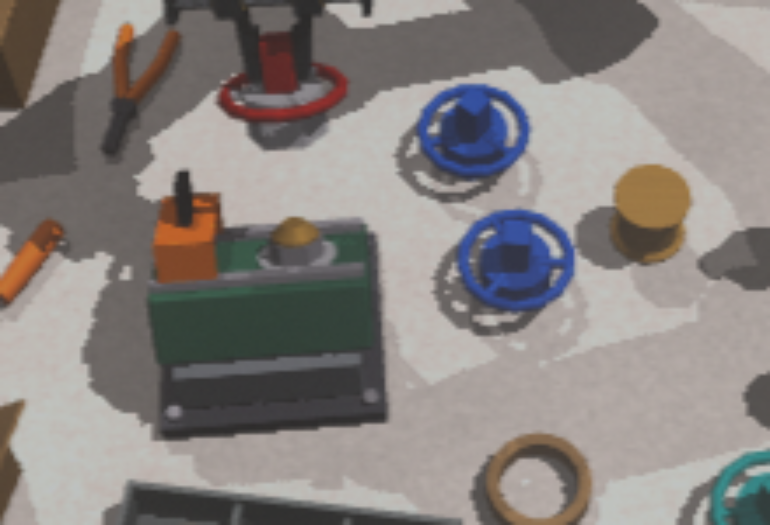

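>>> apply_moves(
  steps=[
    [[0.1, 0, 1.5, 0, 0.2, -0.2, 0], [0.2, 0, 3.5, 0, 0.2, -0.2, 0], [0.2, 0.05, 5.5, 0, 0.2, -0.2, 0], [0.2, 0.05, 7.2, 0, 0.2, -0.2, 0], [0.2, 0.05, 8.2, 0, 0.2, -0.2, 0], [0.2, 0.05, 8.6, 0, 0.2, -0.2, 0], [0.2, 0.05, 8.6, 0, 0.2, -0.2, 0]],
  ],
)

```text
t: 11.6
ee_pos: [0.5458, -0.1569, 0.1907]
ee_rot: [[0.856, 0.165, 0.49], [0.131, -0.986, 0.104], [0.5, -0.024, -0.866]]
force: [0.3, -0.2, -4.5]
opening: 0.0278
```

```bash
python3 st.py
python3 - <<'E'
from h import *
print(rel(*on(-2.7,.02)))
E
```

```text
t 11.6 tcp in seat [0.0012 0.0021 0.0867] F seat [-2.  -0.2 -4. ] M [-0.03  0.55  0.03] open 0.027821249874656395
[-0.11, 0.22, 1.22, -0.17, -0.03, 0.2]
```

>>> apply_moves(
  steps=[
    [[-0.1, 0.2, 0.5, -0.2, 0, 0.2, 0], [-0.1, 0.2, 1, -0.2, 0, 0.2, 0], [-0.1, 0.2, 1.4, -0.2, 0, 0.2, 0], [-0.1, 0.2, 1.7, -0.2, 0, 0.2, 0], [-0.1, 0.2, 1.7, -0.2, 0, 0.2, 0]],
  ],
)

```text
t: 12.02
ee_pos: [0.5545, -0.1577, 0.176]
ee_rot: [[0.856, 0.16, 0.492], [0.127, -0.987, 0.099], [0.502, -0.022, -0.865]]
force: [9.3, -1.5, -4.1]
opening: 0.0277
```

```bash
python3 st.py
python3 - <<'E'
from h import *
print(rel(*on(-2.7,.0)))
E
```

```text
t 12.02 tcp in seat [ 0.0011 -0.0004  0.0698] F seat [ 5.6 -3.3 -7.9] M [-0.56 -1.15  0.03] open 0.027651991440827254
[-0.12, -0.03, 1.53, 0.12, -0.15, -0.01]
```

>>> apply_moves(
  steps=[
    [[-0.1, 0, 0.4, 0, -0.1, 0, 0], [-0.1, 0, 0.8, 0.1, -0.15, 0, 0], [-0.1, 0, 1.2, 0.1, -0.15, 0, 0], [-0.1, 0, 1.5, 0.1, -0.15, 0, 0], [-0.1, 0, 1.6, 0.1, -0.15, 0, 0]],
  ],
)

```text
t: 12.43
ee_pos: [0.5627, -0.1562, 0.1637]
ee_rot: [[0.855, 0.161, 0.493], [0.129, -0.987, 0.1], [0.502, -0.022, -0.864]]
force: [-7.8, 5.5, 27.6]
opening: 0.0279
```

```bash
python3 st.py
```

```text
t 12.43 tcp in seat [ 0.0021 -0.0006  0.055 ] F seat [ 8.2  7.  27.1] M [ 1.02 -0.8  -0.06] open 0.02786786830967367
```

>>> apply_moves(
  steps=[
    [[-0.1, 0, 0.1, 0, 0, 1.5, 0], [-0.1, 0, 0.15, 0, 0, 1.5, 0], [-0.1, 0, 0.2, 0, 0, -1.5, 0], [-0.1, 0, 0.2, 0, 0, -1.5, 0], [-0.1, 0, 0.2, 0, 0, 0, 0], [-0.1, 0, 0.2, 0, 0, 0, 0]],
  ],
)

```text
t: 12.93
ee_pos: [0.5632, -0.1563, 0.1635]
ee_rot: [[0.854, 0.162, 0.495], [0.13, -0.987, 0.099], [0.504, -0.02, -0.863]]
force: [-8.5, 2.5, 20.4]
opening: 0.0274
```

```bash
python3 st.py
```

```text
t 12.93 tcp in seat [ 0.0025 -0.0008  0.0545] F seat [ 3.4  4.2 21.6] M [0.48 0.01 0.28] open 0.027414360727035417
```

>>> apply_moves(
  steps=[
    [[0, 0, 0, 0, 0, 0, 0], [0, 0, 0, 0, 0, 0, 0.5], [0, 0, 0, 0, 0, 0, 0.5], [0, 0, 0, 0, 0, 0, 0.5], [0, 0, 0, 0, 0, 0, 0.5], [0, 0, -1, 0, 0, 0, 0.5], [0, 0, -3, 0, 0, 0, 0.5], [0, 0, -6, 0, 0, 0, 0.5], [0, 0, -9, 0, 0, 0, 0.5], [0, 0, -12, 0, 0, 0, 0.5], [0, 0, -15, 0, 0, 0, 0.5], [0, 0, -15, 0, 0, 0, 0.5], [0, 0, -15, 0, 0, 0, 0.5]],
  ],
)

```text
t: 14.02
ee_pos: [0.4887, -0.1716, 0.2943]
ee_rot: [[0.853, 0.161, 0.497], [0.13, -0.987, 0.097], [0.506, -0.018, -0.863]]
force: [0.5, 1.0, -0.9]
opening: 0.0441
```

```bash
python3 st.py
python3 - <<'E'
from h import *
P=cams.camera_params("wrist")
im=cams.grab_frame("wrist"); o=im[:,:,::-1].copy()
for rad,h,col in [(.058,.041,(255,0,0)),(.0355,.0,(0,255,0))]:
    a=np.linspace(0,2*np.pi,40)
    for u in proj("wrist",Wt+(WR@np.c_[rad*np.cos(a),rad*np.sin(a),a*0+h].T).T,P): cv2.circle(o,tuple(int(v) for v in u),1,col,-1)
for x in (-.014,.014):
  for y in (-.014,.014):
    u=proj("wrist",Wt+WR@[x,y,.092],P)[0]; cv2.circle(o,tuple(int(v) for v in u),2,(0,255,255),-1)
cv2.imwrite("pics/w8.png",o)
im=cams.grab_frame("scene"); cv2.imwrite("pics/s8.png",cv2.resize(im[130:280,180:400,::-1],None,fx=3.5,fy=3.5))
E
```

```text
t 14.02 tcp in seat [ 0.002  -0.0008  0.2059] F seat [ 0.1  0.9 -1.1] M [0.02 0.19 0.  ] open 0.044121316483864026
```

View pics/w8.png

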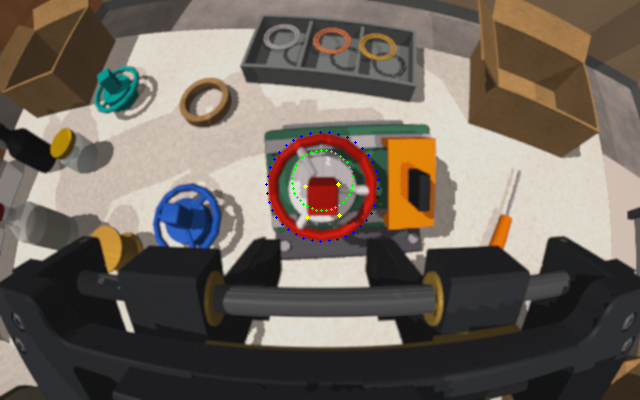

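View pics/s8.png

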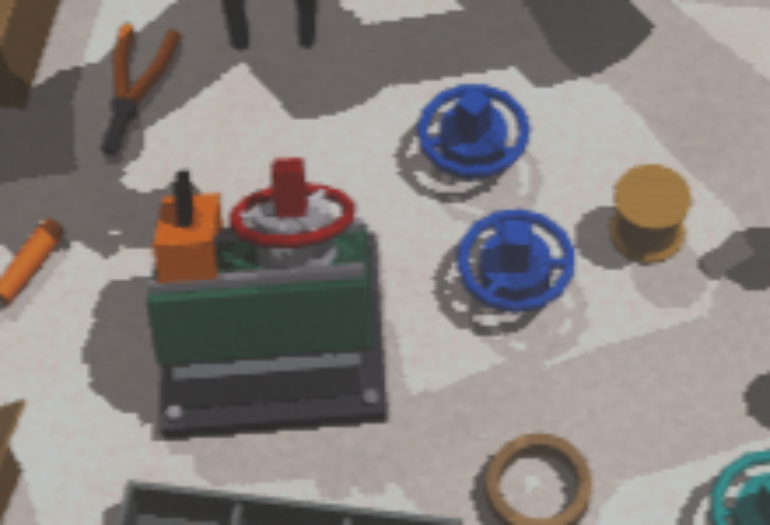

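Run:
```python
from h import *
P=cams.camera_params("wrist"); im=cams.grab_frame("wrist").astype(int)
r,g,b=im[:,:,0],im[:,:,1],im[:,:,2]
for row in (160,170,215):
    c=np.where((r[row]>110)&(b[row]<60)&(g[row]>50)&(np.arange(640)>350)&(np.arange(640)<460))[0]; 
    ys=[]
    for u in (c.min()-.0,c.max()+1):
        o,d=ray("wrist",(u,row),P); o=WR.T@(o-Wt); d=WR.T@d; ys.append((o+d*(.046-o[2])/d[2])[1])
    print(row,c.min(),c.max(),np.round(ys,4),np.mean(ys))
# rim ellipse height check
m=((r>110)&(g<70)&(b<70)); m[:,:255]=0;m[:,382:]=0;m[:125]=0;m[245:]=0
cs,_=cv2.findContours(m.astype(np.uint8),cv2.RETR_EXTERNAL,cv2.CHAIN_APPROX_NONE); ct=max(cs,key=cv2.contourArea)[:,0,:]
for h in (.041,.046,.061):
    w=[]
    for p in ct:
        o,d=ray("wrist",p,P); o=WR.T@(o-Wt); d=WR.T@d; w.append((o+d*(h-o[2])/d[2])[:2]*1000)
    print(h,cv2.fitEllipse(np.array(w,np.float32)))
```

```text
160 389 436 [-0.0665 -0.1182] -0.09237332819613828
170 389 436 [-0.0665 -0.1185] -0.09247190882496464
215 384 435 [-0.0614 -0.1196] -0.09051988357436105
0.041 ((-0.1930224895477295, 0.8662217855453491), (111.58104705810547, 113.427490234375), 92.79167175292969)
0.046 ((0.906998872756958, 0.8244037628173828), (109.77743530273438, 111.59403228759766), 92.79166412353516)
0.061 ((4.207057952880859, 0.6989550590515137), (104.3666000366211, 106.09365844726562), 92.79167175292969)
```

>>> apply_moves(
  steps=[
    [[0, 2, 1, 0, 0, 0, 0.5], [-0.1, 5, 2.5, 0, 0, 0, 0.5], [-0.2, 8, 4, 0, 0, 0, 0.5], [-0.2, 9.4, 5, 0, 0, 0, 0.5], [-0.2, 9.4, 5, 0, 0, 0, 0.5], [-0.2, 9.4, 5, 0, 0, 0, 0.5]],
  ],
)

```text
t: 14.67
ee_pos: [0.527, -0.2583, 0.2439]
ee_rot: [[0.856, 0.162, 0.491], [0.128, -0.986, 0.103], [0.501, -0.025, -0.865]]
force: [-0.5, -0.6, -0.0]
opening: 0.0438
```

```bash
python3 st.py
python3 - <<'E'
from h import *
import json
P=cams.camera_params("wrist"); json.dump({k:np.array(v).tolist() for k,v in P.items()},open("P9.json","w"))
im=cams.grab_frame("wrist"); o=im[:,:,::-1].copy(); cv2.imwrite("pics/w9raw.png",o)
x0,y0,w,h=210,110,230,150; z=3.4
c=cv2.resize(o[y0:y0+h,x0:x0+w],None,fx=z,fy=z,interpolation=cv2.INTER_CUBIC)
def dot(p,col):
    u=proj("wrist",Wt+WR@np.array(p),P)[0]; cv2.circle(c,tuple(int(v) for v in (u-[x0,y0])*z),3,col,-1)
for x in (-.044,.044):
    for y in (.0602,-.1282): dot([x,y,.008],(255,0,255))
for x in (-.048,.048):
    for y in (-.069,-.121): dot([x,y,.046],(255,255,0))
for x in (-.018,.018):
    for y in (-.089,-.101): dot([x,y,.086],(0,255,255))
cv2.imwrite("pics/w9.png",c)
E
```

```text
t 14.67 tcp in seat [-0.0058 -0.0933  0.1522] F seat [-0.5 -0.4  0.3] M [-0.    0.22  0.04] open 0.043783689860626085
```

View pics/w9.png

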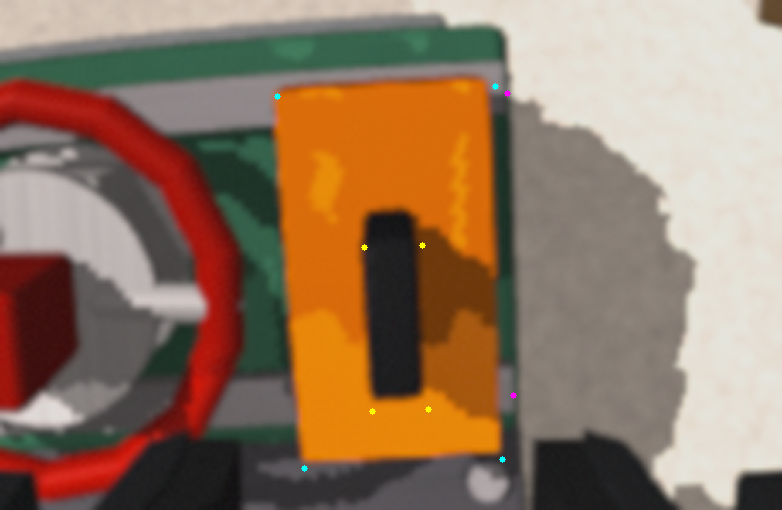

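Run:
```python
from bench import arm
print(arm.close_job(), arm.sense()["t"])
```

```text
the job is handed in; nothing more can be done
the job is handed in; nothing more can be done
```

I pulled the orange guard out to its stop, then put the red handwheel on the hex shaft and let go of it there. The job is handed in, at about 15 s on the robot's clock.

- **Guard:** The pull met about 21 N at the end of its travel, after some 83 mm of movement. A rough check from over the shaft read 92.4 mm of travel. A closer picture from above put the guard within about 1 mm of the 95 mm stop, so I trust the second one. I did not pull it again to confirm.
- **Handwheel:** I had judged the hexagon's angle by sight, so the wheel went past the corner stop on the first press without a turning search. It pressed down to less than 1 mm above home by measurement, and a push of about 20–27 N with a small back-and-forth turn did not move it further. After release, the rim was centred on the shaft axis to within 1 mm and its apparent size matched the home height, not 20 mm short.
- **Other objects:** My moves kept clear of the bottle, flask, jar, spool, tape, pliers and screwdriver. They looked undisturbed in the last pictures where they showed, but I did not measure their positions again. The gripper ended open and clear of everything.

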